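# Free the grinder's rest plate from a clamp nut of unknown thread hand

### The job

Take the slotted rest plate off the little grinder's stand: nobody knows which way its clamp nut is threaded, so first try it gently the ordinary way, anticlockwise seen from above, until you feel it bind or give, and without forcing it unscrew it whichever way it loosens until the plate's lips can pass under it. Then draw the plate out by its tab, and lay it flat on the floor of the grey tray, not dropped, leaving the nut loose and everything else alone.

Things in the scene. Friction and masses are not known exactly. Their poses are not given: they have to be found in the camera images.
- stand_seat (a point): Point on the stud's axis on the flat top of the stand's grey block, 40 mm above the table; the stand is fixed. z up, +x towards the grinder (wheel 112 mm away, 137 mm tall); the plate slides out to -x. Block top: x -100..35, y -45..45 mm. Two guide rails beside the plate, 5 mm tall, inner faces at y +/-36.5 mm, end at x -100 mm.
- nut_grip (a point): Centre of the upright T-bar of the steel clamp nut: bar 56 mm long (along x), 10 mm thick (y), 27 mm tall; z up. Pinch it across its thickness. Under it: neck 18 mm dia, then a flange 34 mm dia, 8 mm tall, top 19.5 mm and underside 27.5 mm below this point. Half a turn round it looks the same.
- nut: The same nut, origin on its axis at the flange's underside (0.3 mm above the plate at the start: tight). Captive on the 8 mm stud. Coarse thread of unknown hand: unscrewing raises it 2 mm per rad, 9 mm and 4.5 rad in all, then it stops. It takes about 0.15 N m to turn and stays where it is left.
- stud (a joint): Twist of the stud in its rubber bush, rad, positive anticlockwise seen from above, 0 when free. It gives about 1 rad per 1.5 N m put on the nut (0.1 rad while the nut is turning), springs back when let go, and tears beyond 0.35 rad either way.
- plate_tab (a point): Centre of the upright grip tab of the loose aluminium rest plate, 20 mm above the plate's underside: tab 30 mm long (x), 9 mm thick (y), top 14 mm above this point. Pinch it across its thickness. Plate 120 (x) by 70 (y) by 6 mm, about 200 g, reaching 17 mm to -x and 103 mm to +x of this point.
- plate: The same plate; origin on its underside, on the stud's axis when home, 78 mm to +x of the tab. A 12 mm slot, open at the +x edge, straddles the stud. Two lips 4 mm tall at the slot's mouth, inner faces 19 mm to +x of the origin, hook behind the nut's flange until it is raised well over 4 mm. Draw the plate at least 45 mm to -x before lifting it past the nut.
- plate_mid (a point): Middle of the plate's 120 by 70 mm outline, half-way through its 6 mm thickness, 43 mm to +x of the tab's centre. Axes as the stand's while the plate is home.
- tray_in (a point): Centre of the inner floor of the grey open tray, 4 mm above the table: tray 200 (x) by 150 (y) by 25 mm, walls 4 mm, fixed, to the left or right of the stand. A black tool case with an orange lid, of like size, 70 mm tall, stands on the other side.
- paint_jar: Bystander, loose, to be left alone: small paint jar, 38 mm dia, 42 mm tall. Origin on its underside or lower side.
- glue: Bystander, loose, to be left alone: yellow glue bottle, 40 mm dia, 110 mm tall. Origin on its underside or lower side.
- spanner: Bystander, loose, to be left alone: spanner lying down, 150 mm long. Origin on its underside or lower side.
Not all that is in view belongs to the job. Of the things that look like the plate, the smaller one is meant.

How it is judged:
By the outcome, as a careful person would: the job done as asked, in the order asked, and still so for the second after the job is handed in, with the robot touching nothing.
It also fails if it takes over 69 s, if anything falls off the work surface, if the arm or the gripper's body presses on something with over 40 N, if the wrist force passes 120 N, or if a joint passes its speed limit or range.

### The arm

A 6-joint arm with a two-finger parallel gripper is mounted at the origin on the work surface. World frame = base frame: x ahead of the robot, y to its left, z up, the work surface at z = 0. Lengths are in mm, angles in rad, forces in N, time in s.
With the tool pointing down it reaches from about 275 to 850 mm from the base axis. Payload 19 kg.
Tool frame: the origin (TCP) lies at the very end of the fingers, on their centre line; the grasp point (between the pads) lies 19 mm behind it; z points along the fingers, y is the line along which they close (so a half turn about z gives the same grasp; the last joint's range is limited). The gripper opens to 85 mm and grips with 20 to 120 N. Pads are 22 mm wide; open, the fingers measure 114 mm over their backs; the gripper's body (76 mm by 85 mm) begins 54 mm behind the grasp point. The pads swing forward as they close: fully open they stand 13 mm farther back than shut.
Start: joints at [1.126, 0.15, 1.437, -0, 1.554, -0.134], TCP at [175.85, 547.418, 231.267] pointing down, gripper open.
Joint ranges: [-2.8, 2.8], [-0.68, 2.1], [0.12, 2.68], [-1.39, 4.53], [0.16, 2.79], [-2.81, 2.81]. Speed limits (rad/s): [1.89, 1.89, 2.22, 3.01, 3.01, 3.01].

### API

Orientations are given as a rotation vector (axis times angle).
In Python, from rig import arm, read_camera, job gives the robot as it stands. The module is installed in compiled form; this text tells all that it offers.
- The arm moves only by the tool servo_tool, never from a script. Its argument "series" is text: rows parted by semicolons, each of 7 numbers parted by spaces: the shift along the tool's x, y, z in mm, then the turn, a rotation vector about the tool's x, y, z in degrees, then the finger opening in mm, from 0 to 85.4. A call has 1 to 20 rows; each row is the pose to reach, as a shift and turn from the pose commanded when the call began, along the tool's axes at that moment; what a row does not reach only later rows make up. A row lasts 1/8 s, in which the tool goes at most 62.5 mm and 10.7 degrees, less where a joint would pass 70% of its speed; a pose out of reach is approached as far as the arm can. A call with a gripper value outside its range is refused whole. The fingers move at their own pace and stop on an object; "squeeze" is the grip in N (left out, the last holds). Time passes only in rows, so rows that repeat a pose let the fingers close. It gives the time, the measured TCP pose, the force, the opening and the grip force at its end, in the units of the state.
- arm.get_state(): the state, without advancing time (a new reading comes with each control period).
- read_camera(name): name is "scene" or "top" or "wrist"; returns a dict with "image" (420x560x3 uint8, red, green, blue), "range_z" (420x560 float32, mm along the optical axis (not along the pixel's ray), 0 where there is no reading), "intrinsics" (3x3 intrinsics, pixels), "cam_to_world" (4x4, takes a point from camera to world coordinates). Camera axes: x right, y down, z forward; pixel columns grow to the right and rows downward; lengths in mm; the calibration is good to about 2 mm. A picture is of the moment at which its call begins.
- job.hand_in(): hands the job in; it is judged then, once.
The state is a dict: "time": time; "joint_positions": joint angles; "joint_vel": joint speeds; "tau": joint torques, N m; "ee_pos": TCP position; "ee_rot": TCP orientation; "force": force on the tool from outside, world axes, zero at the start; "ft_torque": the same for the moment, N m; "finger_gap": finger opening in mm; "gripper_force": force on a finger pad.
Only numpy, scipy, OpenCV 4.12 (cv2) and the standard library are available. Lean on these libraries where they do the work, as an engineer would, in place of code of your own. Each camera call takes 0.05 s, during which the arm holds its last target. There are 200 camera calls.

## Working session

There is one attempt and no reset: what is moved stays moved. The work goes in short steps, Python scripts to look and compute and a tool call to move; the robot and the scene stay as the last step left them, time stands still between calls to the robot, and variables do not carry over. Pictures are saved under pics/ and viewed, at most 10 in all, crops included, and the job is handed in when it is done.

Besides the shell and the picture viewer there is one more tool, called after "Emit:" as name(argument=value, ...) on one line, values as JSON. servo_tool: Moves the arm, as the interface text tells. Its arguments: {"type":"object","properties":{"series":{"type":"string"},"squeeze":{"type":"number"}},"required":["series"]}

```bash
mkdir -p pics
cat > h.py <<'E'
import numpy as np, cv2
from rig import arm, read_camera, job
def save(c,n,box=None,s=1):
    im=c["image"][:,:,::-1]
    if box: im=im[box[1]:box[3],box[0]:box[2]]
    cv2.imwrite("pics/"+n,cv2.resize(im,None,fx=s,fy=s,interpolation=cv2.INTER_CUBIC))
def world(c):
    z=c["range_z"];K=c["intrinsics"];T=c["cam_to_world"]
    v,u=np.mgrid[:z.shape[0],:z.shape[1]]
    P=np.stack([(u-K[0,2])/K[0,0]*z,(v-K[1,2])/K[1,1]*z,z],-1)
    W=P@T[:3,:3].T+T[:3,3]; W[z<=0]=np.nan
    return W
E
python3 - <<'E'
from h import *
a=read_camera("top");b=read_camera("scene")
save(a,"top0.png");save(b,"sc0.png")
np.save("top0.npy",world(a));np.save("sc0.npy",world(b))
print(arm.get_state()); print(a["cam_to_world"].round(2),b["cam_to_world"].round(2),a["intrinsics"])
E
```

```text
{'time': 0.1, 'joint_positions': array([ 1.12599122e+00,  1.50921966e-01,  1.43793233e+00, -2.44528909e-05,
        1.55376179e+00, -1.34007242e-01]), 'joint_vel': array([ 0.00030882,  0.00115673, -0.00275698,  0.00061713, -0.00088516,
        0.00030652]), 'tau': array([ 4.58162336e-03, -7.14375901e+01, -5.71791065e+01, -4.68981889e-04,
        7.37649476e-03, -1.14298723e-04]), 'ee_pos': array([175.78828881, 547.25800426, 230.76105356]), 'ee_rot': array([-4.86195295e-01, -3.10347036e+00,  1.55157100e-03]), 'force': array([ 0.86075353,  0.93108566, -0.68195098]), 'ft_torque': array([0.00595315, 0.02750525, 0.0024036 ]), 'gripper_force': 0.0, 'finger_gap': 85.46844522636405}
[[-1.00000e-02 -9.90000e-01  1.50000e-01  4.14210e+02]
 [-1.00000e+00  1.00000e-02  1.00000e-02 -1.16160e+02]
 [-1.00000e-02 -1.50000e-01 -9.90000e-01  1.20558e+03]
 [ 0.00000e+00  0.00000e+00  0.00000e+00  1.00000e+00]] [[-7.90000e-01  4.60000e-01 -4.00000e-01  1.02206e+03]
 [ 6.10000e-01  6.00000e-01 -5.20000e-01  4.67240e+02]
 [ 0.00000e+00 -6.60000e-01 -7.50000e-01  9.16910e+02]
 [ 0.00000e+00  0.00000e+00  0.00000e+00  1.00000e+00]] [[409.42434914   0.         282.00526097]
 [  0.         409.42434914 213.27775775]
 [  0.           0.           1.        ]]
```

View pics/top0.png

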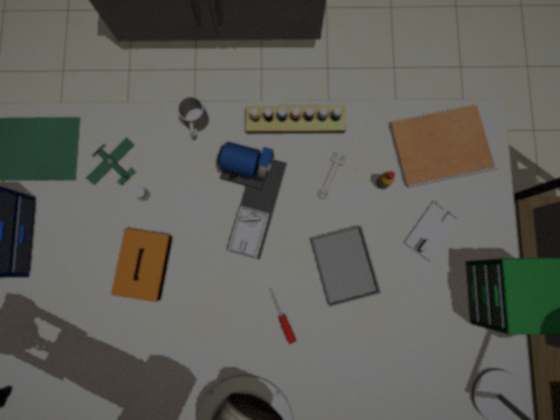

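View pics/sc0.png

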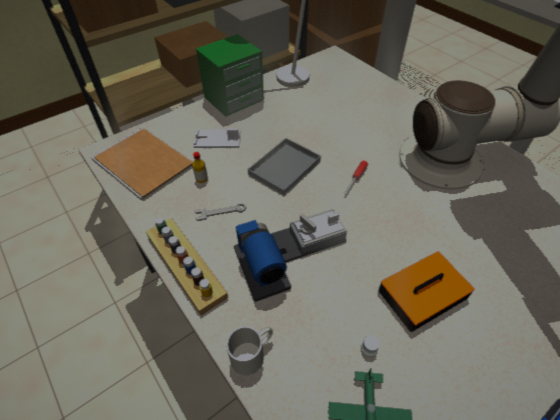

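The top view shows the stand with its plate at about (248,232) and the tray at (345,265). The orange-lidded case is at (142,264), the glue at (387,179) and the spanner at (331,175). Two things could be taken for the plate: the one clamped on the stand at (248,232), and a loose, larger one at (432,230). I choose the clamped one and check it in a close crop.

Run:
```python
from h import *
a=read_camera("top");W=np.load("top0.npy")
save(a,"crop1.png",(205,135,305,275),4)
b=(slice(150,270),slice(215,300))
w=W[b].reshape(-1,3)
def pr(n,m):
    q=w[m].astype(np.float32); 
    print(n,len(q),q.mean(0).round(1),cv2.minAreaRect(q[:,:2]))
z=w[:,2]
vv,uu=np.mgrid[150:270,215:300];vv=vv.ravel();uu=uu.ravel()
print(np.histogram(z[vv>200],bins=np.arange(-6,110,4)))
pr("block/plate",(z>34)&(z<56)&(vv>198))
pr("high",(z>60)&(vv>205))
t=W[220:310,305:385].reshape(-1,3);m=(t[:,2]>15)&(t[:,2]<32);q=t[m].astype(np.float32);print("tray",len(q),q.mean(0),cv2.minAreaRect(q[:,:2]))
```

```text
(array([ 965, 2309,  616,  122,  235,   66,    9,    4,    4,   10,   74,
        207,  570,  392,   59,   24,    7,    4,   11,   20,   23,    4,
         26,   41,    4,    0,    0,    0]), array([ -6,  -2,   2,   6,  10,  14,  18,  22,  26,  30,  34,  38,  42,
        46,  50,  54,  58,  62,  66,  70,  74,  78,  82,  86,  90,  94,
        98, 102, 106]))Traceback (most recent call last):
  File "<stdin>", line 12, in <module>
  File "<stdin>", line 8, in pr
cv2.error: OpenCV(4.12.0) /io/opencv/modules/imgproc/src/convhull.cpp:143: error: (-215:Assertion failed) total >= 0 && (depth == CV_32F || depth == CV_32S) in function 'convexHull'
```

View pics/crop1.png

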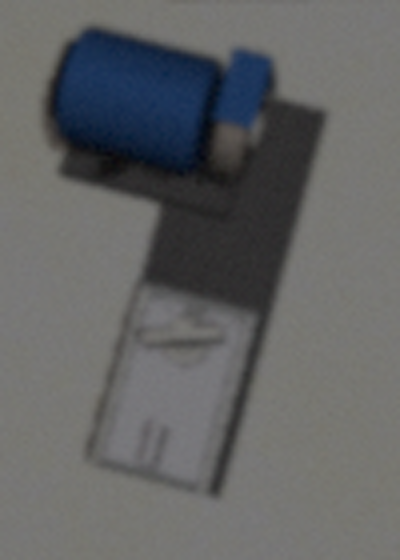

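The crop shows the clamped plate with its tab at about (242,246) full-image and the T-nut at about (251,219). This is the right plate. Next I measure both.

Run:
```python
from h import *
W=np.load("top0.npy")
w=W[150:270,215:300].reshape(-1,3);z=w[:,2]
vv,uu=np.mgrid[150:270,215:300];vv=vv.ravel();uu=uu.ravel()
def pr(n,m,w=w):
    q=np.ascontiguousarray(w[m],np.float32); print(n,len(q),q.mean(0).round(1),cv2.minAreaRect(q[:,:2].copy().reshape(-1,1,2)))
pr("block",(z>38)&(z<52)&(vv>205)&(uu<275))
pr("nut",(z>68)&(z<100)&(vv>208)&(vv<235));pr("tab",(z>57)&(z<80)&(vv>=235))
t=W[220:310,305:385].reshape(-1,3);pr("tray",(t[:,2]>15)&(t[:,2]<34),t);pr("floor",(t[:,2]>2)&(t[:,2]<10),t)
S=np.load("sc0.npy")[195:260,280:360].reshape(-1,3);z=S[:,2];
pr("Sblock",(z>38)&(z<52)&(S[:,0]<430),S);pr("Snut",(z>76)&(z<96)&(S[:,0]<430),S);pr("Stab",(z>57)&(z<66)&(S[:,0]<370),S)
```

```text
block 1198 [530.8 -14.7  44.8] ((535.3821411132812, -14.822189331054688), (89.56331634521484, 134.38156127929688), 73.87678527832031)
nut 86 [565.7 -22.6  84.7] ((566.59814453125, -23.220245361328125), (10.704913139343262, 53.07627487182617), 2.652303695678711)
tab 42 [491.4  -2.6  72.8] ((491.4151611328125, -1.9664907455444336), (9.331547737121582, 29.297054290771484), 76.037353515625)
tray 420 [ 436.1 -295.8   23.6] ((437.99334716796875, -291.48065185546875), (200.01705932617188, 150.5615234375), 14.280445098876953)
floor 3186 [ 439.8 -292.8    4.4] ((442.5953674316406, -292.2022399902344), (232.9771728515625, 258.9419860839844), 89.17682647705078)
Sblock 0 [nan nan nan] ((0.0, 0.0), (0.0, 0.0), 0.0)
Snut 0 [nan nan nan] ((0.0, 0.0), (0.0, 0.0), 0.0)
Stab 0 [nan nan nan] ((0.0, 0.0), (0.0, 0.0), 0.0)<stdin>:6: RuntimeWarning: Mean of empty slice.
  ret = um.true_divide(
```

The measurements agree. Block top is 89.6x134.4 mm at about z 45, with yaw −16.1°, which puts the seat at (566.6, −23.8). The nut measures (566.6, −23.2), with the bar at yaw about 92.7°. The tab measures (491.4, −2.0); the expected value is (491.7, −1.9). The tray is 200x150.6 mm, centred at (438, −291.5), yaw 14.3°. Next is a helper to work out moves.

```bash
cat > m.py <<'E'
import sys
from h import *
from scipy.spatial.transform import Rotation as R
def mv(x,y,z,yaw,p=None,r=None):   # yaw: direction of tool y (deg), tool down
    s=arm.get_state(); r=R.from_rotvec(s["ee_rot"]) if r is None else r; p=s["ee_pos"] if p is None else p
    c,q=np.cos(np.radians(yaw)),np.sin(np.radians(yaw))
    G=np.array([[-q,c,0],[c,q,0],[0,0,-1.]]); G[:,0]=np.cross(G[:,1],G[:,2])
    print("shift",(r.inv().apply(np.array([x,y,z])-p)).round(1),"turn",np.degrees((r.inv()*R.from_matrix(G)).as_rotvec()).round(1))
def st():
    s=arm.get_state(); t=R.from_rotvec(s["ee_rot"]).apply([0,1,0])
    print("t",round(s["time"],2),s["ee_pos"].round(1),"yaw",np.degrees(np.arctan2(t[1],t[0])).round(1),"F",s["force"].round(1),"M",s["ft_torque"].round(3),"gap",round(s["finger_gap"],1),round(s["gripper_force"],1),"j6",s["joint_positions"][5].round(2))
E
python3 - <<'E'
from m import *
st();mv(566.6,-23.4,170,2.7)
E
```

```text
t 0.15 [175.8 547.3 230.9] yaw 72.2 F [-0.3  0.6  0.7] M [0.013 0.003 0.039] gap 85.8 0.0 j6 -0.13
shift [-546.6 -423.8   61.2] turn [-0.   0.  69.5]
```

Emit:
servo_tool(series="-547 -424 61 0 0 69.5 40;-547 -424 61 0 0 69.5 40;-547 -424 61 0 0 69.5 40;-547 -424 61 0 0 69.5 40;-547 -424 61 0 0 69.5 40;-547 -424 61 0 0 69.5 40;-547 -424 61 0 0 69.5 40;-547 -424 61 0 0 69.5 40;-547 -424 61 0 0 69.5 40;-547 -424 61 0 0 69.5 40;-547 -424 61 0 0 69.5 40;-547 -424 61 0 0 69.5 40;-547 -424 61 0 0 69.5 40;-547 -424 61 0 0 69.5 40;-547 -424 61 0 0 69.5 40;-547 -424 61 0 0 69.5 40", squeeze=40)

```text
time: 2.15
ee_pos: [566.8, -22.9, 170.6]
ee_rot: [2.167, 2.274, 0.0]
force: [0.8, 0.7, -0.6]
finger_gap: 39.6
gripper_force: 0.0
```

Run:
```python
from m import *
st();c=read_camera("wrist");save(c,"w1.png");W=world(c)
def pr(n,m):
    q=np.ascontiguousarray(W[m],np.float32); print(n,len(q),q.mean(0).round(1),cv2.minAreaRect(q[:,:2].copy().reshape(-1,1,2)))
x,y,z=np.moveaxis(W,-1,0); d=np.hypot(x-566.6,y+23.4)
pr("nut",(d<40)&(z>83)&(z<93)); d=np.hypot(x-491.5,y+2);pr("tab",(d<25)&(z>69)&(z<79))
mv(566.6,-23.4,58,2.7)
```

```text
t 2.15 [566.8 -22.9 170.6] yaw 2.7 F [ 0.8  0.7 -0.6] M [ 0.025 -0.005 -0.006] gap 39.6 0.0 j6 -0.22
nut 1092 [567.6 -19.6  87.5] ((567.871337890625, -20.6243839263916), (9.990569114685059, 55.984214782714844), 2.8753275871276855)
tab 612 [493.3   1.   74. ] ((492.814697265625, 0.5979299545288086), (9.446205139160156, 30.11903953552246), 74.24398040771484)
shift [ -0.3  -0.3 112.6] turn [0. 0. 0.]
```

View pics/w1.png

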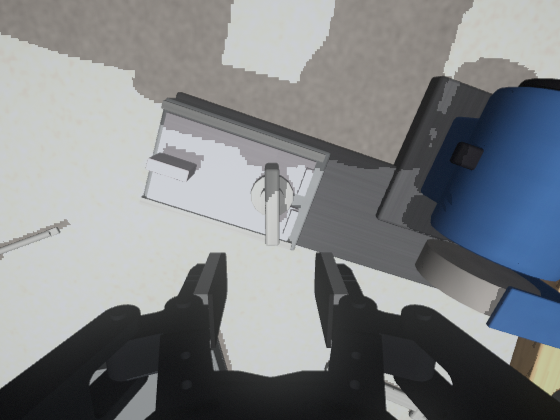

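The wrist view shows the nut bar at (272,205) and the tab at (170,165), with the larger-plate decoy out of the way. The bar measures 56x10 mm with its top at 87.5, as it should. I average the two positions to (567.3, −22), then descend and grip.

Emit:
servo_tool(series="1 0.5 60 0 0 0 40;1 0.5 95 0 0 0 40;1 0.5 112 0 0 0 40;1 0.5 112 0 0 0 40;1 0.5 112 0 0 0 40;1 0.5 112 0 0 0 5;1 0.5 112 0 0 0 5;1 0.5 112 0 0 0 5;1 0.5 112 0 0 0 5;1 0.5 112 0 0 0 5;1 0.5 112 0 0 0 5", squeeze=30)

```text
time: 3.58
ee_pos: [567.8, -22.6, 59.3]
ee_rot: [2.168, 2.272, 0.001]
force: [-1.8, -0.2, 6.5]
finger_gap: 14.1
gripper_force: 29.2
```

```bash
python3 -c "
from m import *
st()"
```

```text
t 3.58 [567.8 -22.6  59.3] yaw 2.7 F [-1.8 -0.2  6.5] M [0.01  0.362 0.023] gap 14.1 29.2 j6 -0.22
```

Emit:
servo_tool(series="0 0 0 0 0 0 5;0 0 0 0 0 0 5;0 0 0 0 0 0 5")

```text
time: 3.95
ee_pos: [567.8, -22.6, 59.3]
ee_rot: [2.168, 2.272, 0.001]
force: [-2.7, 1.1, 7.4]
finger_gap: 14.1
gripper_force: 29.2
```

```bash
python3 -c "
from m import *
st();c=read_camera('wrist');save(c,'w2.png',(140,100,420,400),2)"
```

```text
t 3.95 [567.8 -22.6  59.3] yaw 2.7 F [-2.7  1.1  7.4] M [-0.002  0.326 -0.   ] gap 14.1 29.2 j6 -0.22
```

View pics/w2.png

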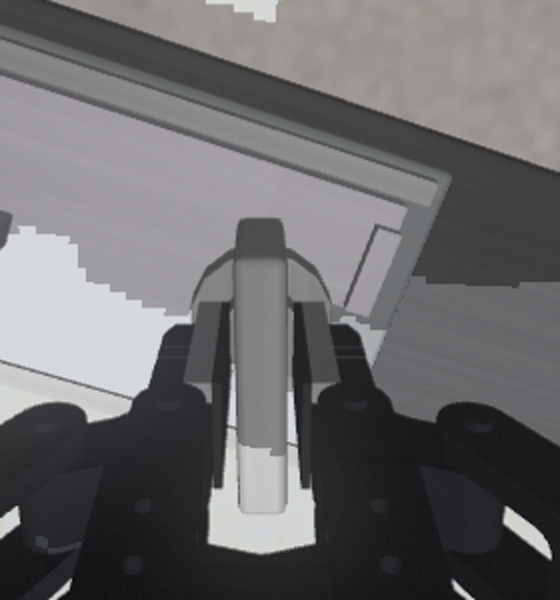

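The pads, at about (215,380) and (305,380) in the crop, stop 2 mm short of the bar on each side. Their tips are wedged on the neck below it. I open, rise 5 mm and close again.

Emit:
servo_tool(series="0 0 0 0 0 0 30;0 0 0 0 0 0 30;0 0 -5 0 0 0 30;0 0 -5 0 0 0 30;0 0 -5 0 0 0 5;0 0 -5 0 0 0 5;0 0 -5 0 0 0 5;0 0 -5 0 0 0 5;0 0 -5 0 0 0 5")

```text
time: 5.12
ee_pos: [567.6, -22.6, 63.4]
ee_rot: [2.168, 2.273, 0.0]
force: [3.3, -0.2, 1.7]
finger_gap: 9.6
gripper_force: 33.0
```

```bash
python3 -c "
from m import *
st()"
```

```text
t 5.12 [567.6 -22.6  63.4] yaw 2.7 F [ 3.3 -0.2  1.7] M [-0.008 -0.499 -0.009] gap 9.6 33.0 j6 -0.22
```

The bar is gripped (gap 9.6). Now a gentle anticlockwise try, which is negative about tool z.

Emit:
servo_tool(series="0 0 0 0 0 -2 5;0 0 0 0 0 -4 5;0 0 0 0 0 -6 5;0 0 0 0 0 -8 5;0 0 0 0 0 -8 5;0 0 0 0 0 -8 5")

```text
time: 5.88
ee_pos: [567.7, -22.5, 63.4]
ee_rot: [2.003, 2.42, 0.001]
force: [5.8, 0.3, 0.8]
finger_gap: 9.2
gripper_force: 33.0
```

```bash
python3 -c "
from m import *
for i in range(3): st();read_camera('wrist')"
```

```text
t 5.88 [567.7 -22.5  63.4] yaw 10.8 F [5.8 0.3 0.8] M [ 0.016 -1.048 -0.194] gap 9.2 33.0 j6 -0.36
t 5.92 [567.7 -22.5  63.4] yaw 10.8 F [6.  1.  1.1] M [ 0.016 -1.066 -0.181] gap 9.6 33.0 j6 -0.36
t 5.97 [567.7 -22.6  63.4] yaw 10.8 F [5.5 0.2 0.8] M [ 0.087 -1.084 -0.234] gap 9.5 33.0 j6 -0.36
```

At 0.14 rad the torque is about 0.20 N m, which matches the stud twisting with the nut. I go a little further to be sure; 0.2 rad is well under the limit.

Emit:
servo_tool(series="0 0 0 0 0 -2 5;0 0 0 0 0 -3.5 5;0 0 0 0 0 -3.5 5;0 0 0 0 0 -3.5 5")

```text
time: 6.52
ee_pos: [567.8, -22.5, 63.4]
ee_rot: [1.928, 2.48, 0.001]
force: [6.8, 0.2, 0.3]
finger_gap: 9.2
gripper_force: 33.0
```

```bash
python3 -c "
from m import *
for i in range(3): st();read_camera('wrist')"
```

```text
t 6.53 [567.8 -22.5  63.4] yaw 14.3 F [6.8 0.2 0.3] M [ 0.04  -1.231 -0.328] gap 9.2 33.0 j6 -0.42
t 6.58 [567.8 -22.5  63.4] yaw 14.3 F [6.9 0.9 0.1] M [ 0.098 -1.222 -0.253] gap 9.3 33.0 j6 -0.42
t 6.62 [567.8 -22.5  63.4] yaw 14.3 F [ 7.  -0.2  0.3] M [ 0.106 -1.237 -0.247] gap 9.1 33.0 j6 -0.42
```

Torque rises on to about 0.28 N m at 0.20 rad instead of levelling off at 0.15. It binds anticlockwise, so the thread is left-handed. I ease back and try clockwise.

Emit:
servo_tool(series="0 0 0 0 0 4 5;0 0 0 0 0 8 5;0 0 0 0 0 11.5 5;0 0 0 0 0 15 5;0 0 0 0 0 19 5;0 0 0 0 0 22 5;0 0 -0.3 0 0 25 5;0 0 -0.3 0 0 25 5")

```text
time: 7.68
ee_pos: [567.2, -22.5, 63.6]
ee_rot: [-2.419, -2.004, 0.001]
force: [1.4, 0.9, 2.6]
finger_gap: 9.7
gripper_force: 33.3
```

```bash
python3 -c "
from m import *
for i in range(3): st();read_camera('wrist')"
```

```text
t 7.67 [567.2 -22.5  63.6] yaw -10.7 F [1.4 0.9 2.6] M [ 0.047 -0.083  0.144] gap 9.7 33.3 j6 0.01
t 7.72 [567.2 -22.5  63.6] yaw -10.7 F [0.6 1.  4.2] M [0.136 0.028 0.147] gap 9.3 33.3 j6 0.01
t 7.78 [567.2 -22.5  63.6] yaw -10.7 F [ 0.3 -0.   3.2] M [0.086 0.018 0.09 ] gap 9.4 33.4 j6 0.01
```

At 0.23 rad clockwise the torque levels off at about 0.13 N m, so it loosens this way. I carry on, following the rise of 0.035 mm per degree.

Emit:
servo_tool(series="0 0 -0.3 0 0 8 5;0 0 -0.6 0 0 16 5;0 0 -0.8 0 0 24 5;0 0 -1.1 0 0 32 5;0 0 -1.4 0 0 40 5;0 0 -1.7 0 0 48 5;0 0 -2 0 0 56 5;0 0 -2.2 0 0 64 5;0 0 -2.2 0 0 64 5")

```text
time: 8.95
ee_pos: [566.1, -21.4, 65.5]
ee_rot: [-3.112, -0.414, 0.005]
force: [-10.4, 9.6, 9.4]
finger_gap: 9.4
gripper_force: 34.4
```

```bash
python3 -c "
from m import *
st()"
```

```text
t 8.95 [566.1 -21.4  65.5] yaw -74.8 F [-10.4   9.6   9.4] M [1.706 1.834 0.197] gap 9.4 34.4 j6 1.13
```

Emit:
servo_tool(series="-1.1 -1.6 -0.8 0 0 0 5;-1.1 -1.6 -1.1 0 0 8 5;-1.1 -1.6 -1.4 0 0 16 5;-1.1 -1.6 -1.7 0 0 24 5;-1.1 -1.6 -2 0 0 32 5;-1.1 -1.6 -2.3 0 0 40 5;-1.1 -1.6 -2.6 0 0 48 5;-1.1 -1.6 -2.9 0 0 56 5;-1.1 -1.6 -3.2 0 0 64 5;-1.1 -1.6 -3.3 0 0 68 5;-1.1 -1.6 -3.3 0 0 68 5")

```text
time: 10.32
ee_pos: [566.1, -19.6, 68.6]
ee_rot: [-2.812, 1.396, 0.002]
force: [6.3, 14.9, -3.9]
finger_gap: 9.3
gripper_force: 32.5
```

```bash
python3 -c "
from m import *
st()"
```

```text
t 10.32 [566.1 -19.6  68.6] yaw -142.8 F [ 6.3 14.9 -3.9] M [ 2.749 -1.142  0.209] gap 9.3 32.5 j6 2.32
```

The nut has risen about 5 mm and I want about 7. I release, lift, swing back roughly half a turn and look.

Emit:
servo_tool(series="0 0 0 0 0 0 40;0 0 0 0 0 0 40;0 0 0 0 0 0 40;0 0 -42 0 0 0 40;0 0 -60 0 0 -10 40;0 0 -90 0 0 -20 40;0 0 -100 0 0 -30 40;0 0 -100 0 0 -40 40;0 0 -100 0 0 -50 40;0 0 -100 0 0 -60 40;0 0 -100 0 0 -70 40;0 0 -100 0 0 -80 40;0 0 -100 0 0 -90 40;0 0 -100 0 0 -96 40")

```text
time: 12.08
ee_pos: [565.9, -21.4, 169.1]
ee_rot: [2.918, 1.163, -0.0]
force: [-0.3, -0.2, 0.1]
finger_gap: 40.6
gripper_force: 0.0
```

Emit:
servo_tool(series="0 0 0 0 0 -10 40;0 0 0 0 0 -20 40;0 0 0 0 0 -30 40;0 0 0 0 0 -40 40;0 0 0 0 0 -50 40;0 0 0 0 0 -60 40;0 0 0 0 0 -70 40;0 0 0 0 0 -80 40;0 0 0 0 0 -90 40;0 0 0 0 0 -90 40;0 0 0 0 0 -90 40")

```text
time: 13.45
ee_pos: [565.9, -21.4, 169.1]
ee_rot: [-1.254, -2.88, 0.0]
force: [0.7, 0.1, 0.3]
finger_gap: 39.9
gripper_force: 0.0
```

Run:
```python
from m import *
st();c=read_camera("wrist");save(c,"w3.png");W=world(c)
def pr(n,m):
    q=np.ascontiguousarray(W[m],np.float32); r=cv2.minAreaRect(q[:,:2].copy().reshape(-1,1,2));print(n,len(q),q.mean(0).round(1),r);return r[0]
x,y,z=np.moveaxis(W,-1,0); d=np.hypot(x-566.6,y+21)
n=pr("nut",(d<40)&(z>87)&(z<100)); d=np.hypot(x-492,y+1);pr("tab",(d<25)&(z>69)&(z<79))
mv(n[0],n[1],68.6,43.2)
```

```text
t 13.45 [565.9 -21.4 169.1] yaw 42.9 F [0.7 0.1 0.3] M [-0.029 -0.052  0.007] gap 39.9 0.0 j6 -0.92
nut 1184 [566.4 -19.6  92.3] ((567.4169921875, -20.383230209350586), (9.954317092895508, 55.4813346862793), 42.72740173339844)
tab 661 [492.5   0.9  74.2] ((492.5840759277344, 0.5777120590209961), (9.317977905273438, 30.087020874023438), 75.04953002929688)
shift [ -0.3   1.7 100.5] turn [-0.   0.  -0.2]
```

Nut top is at 92.3, so it has risen 5.0 mm. Its axis is at (567.4, −20.4) and the bar yaw is as expected. I regrip and turn it a further 72°.

Emit:
servo_tool(series="-0.3 1.7 50 0 0 0 40;-0.3 1.7 88 0 0 0 40;-0.3 1.7 100.5 0 0 0 40;-0.3 1.7 100.5 0 0 0 40;-0.3 1.7 100.5 0 0 0 5;-0.3 1.7 100.5 0 0 0 5;-0.3 1.7 100.5 0 0 0 5;-0.3 1.7 100.5 0 0 0 5;-0.3 1.7 100.5 0 0 0 5;-0.3 1.7 100.5 0 0 8 5;-0.3 1.7 100.2 0 0 16 5;-0.3 1.7 99.9 0 0 24 5;-0.3 1.7 99.6 0 0 32 5;-0.3 1.7 99.3 0 0 40 5;-0.3 1.7 99 0 0 48 5;-0.3 1.7 98.7 0 0 56 5;-0.3 1.7 98.4 0 0 64 5;-0.3 1.7 98.2 0 0 72 5;-0.3 1.7 98.2 0 0 72 5")

```text
time: 15.88
ee_pos: [567.7, -20.7, 72.2]
ee_rot: [2.705, 1.595, 0.001]
force: [-4.0, -3.0, 7.9]
finger_gap: 9.5
gripper_force: 33.7
```

```bash
python3 -c "
from m import *
st()"
```

```text
t 15.88 [567.7 -20.7  72.2] yaw -28.9 F [-4.  -3.   7.9] M [-0.55   0.765  0.157] gap 9.5 33.7 j6 0.33
```

Emit:
servo_tool(series="0 0 0 0 0 0 36;0 0 0 0 0 0 36;0 0 0 0 0 0 36;0 0 -45 0 0 0 36;0 0 -70 0 0 0 36;0 0 -70 0 0 0 36")

```text
time: 16.62
ee_pos: [568.3, -20.4, 142.8]
ee_rot: [2.702, 1.598, 0.004]
force: [0.5, 0.0, 0.0]
finger_gap: 36.0
gripper_force: 0.0
```

```bash
python3 -c "
from m import *
st();mv(492.7,0.6,110,-105.3);c=read_camera('top')
W=world(c);x,y,z=np.moveaxis(W,-1,0)"
```

```text
t 16.62 [568.3 -20.4 142.8] yaw -28.8 F [0.5 0.  0. ] M [ 0.014  0.001 -0.01 ] gap 36.0 0.0 j6 0.33
shift [-18.  -76.5  32.6] turn [ 0.1 -0.2 76.5]
```

Next I move over the tab at z 110, then look with the wrist camera.

Emit:
servo_tool(series="-10 -38 0 0 0 10 36;-18 -76 0 0 0 20 36;-18 -76.5 10 0 0 30 36;-18 -76.5 32.6 0 0 40 36;-18 -76.5 32.6 0 0 50 36;-18 -76.5 32.6 0 0 60 36;-18 -76.5 32.6 0 0 70 36;-18 -76.5 32.6 0 0 76.5 36;-18 -76.5 32.6 0 0 76.5 36;-18 -76.5 32.6 0 0 76.5 36")

```text
time: 17.92
ee_pos: [491.4, 0.8, 107.8]
ee_rot: [3.114, -0.414, -0.001]
force: [0.2, -0.8, -0.5]
finger_gap: 35.9
gripper_force: 0.0
```

Run:
```python
from m import *
st();c=read_camera("wrist");save(c,"w4.png");W=world(c)
def pr(n,m):
    q=np.ascontiguousarray(W[m],np.float32); r=cv2.minAreaRect(q[:,:2].copy().reshape(-1,1,2));print(n,len(q),q.mean(0).round(1),r)
x,y,z=np.moveaxis(W,-1,0); d=np.hypot(x-567.5,y+20.4)
pr("nut",(d<40)&(z>87)&(z<102)); d=np.hypot(x-492.6,y-.6);pr("tab",(d<25)&(z>69)&(z<79))
mv(492.7,.6,50,-105.3)
```

```text
t 17.93 [491.4   0.8 107.8] yaw -105.1 F [ 0.2 -0.8 -0.5] M [-0.003  0.009  0.041] gap 35.9 0.0 j6 1.68
nut 3090 [567.9 -20.9  94.7] ((567.7987060546875, -21.028444290161133), (55.95646667480469, 10.020057678222656), 67.2347183227539)
tab 844 [ 4.939e+02 -3.000e-01  7.440e+01] ((492.7278747558594, 0.09290027618408203), (8.509054183959961, 30.698766708374023), 75.12801361083984)
shift [ 1.2 -0.2 57.9] turn [0.  0.  0.1]
```

View pics/w4.png

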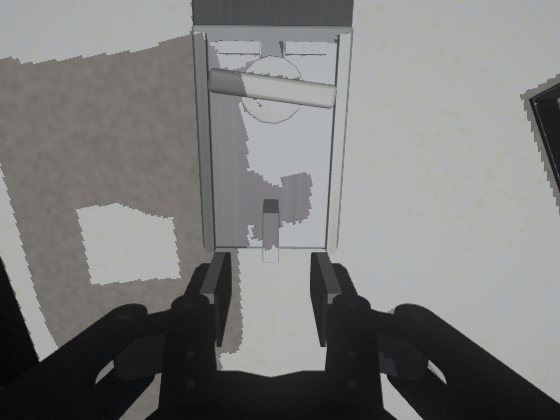

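The wrist view shows the tab at (271,230), centred between the fingers. The nut at (272,88) is 7.3 mm up, with the lips at (240,47) and (305,47). I descend and grip.

Emit:
servo_tool(series="1.2 -0.2 40 0 0 0 36;1.2 -0.2 57.5 0 0 0 36;1.2 -0.2 57.5 0 0 0 36;1.2 -0.2 57.5 0 0 0 3;1.2 -0.2 57.5 0 0 0 3;1.2 -0.2 57.5 0 0 0 3;1.2 -0.2 57.5 0 0 0 3;1.2 -0.2 57.5 0 0 0 3;1.2 -0.2 57.5 0 0 0 3", squeeze=80)

```text
time: 19.1
ee_pos: [493.5, 0.5, 52.0]
ee_rot: [3.113, -0.418, 0.003]
force: [-1.1, 0.9, 6.6]
finger_gap: 7.2
gripper_force: 79.0
```

```bash
python3 -c "
from m import *
st()
import numpy as np
s=arm.get_state();a=np.radians(-15.5);p=s['ee_pos'];mv(p[0]-60*np.cos(a),p[1]-60*np.sin(a),p[2],-105.2)"
```

```text
t 19.1 [493.5   0.5  52. ] yaw -105.3 F [-1.1  0.9  6.6] M [-0.002  0.21  -0.065] gap 7.2 79.0 j6 1.68
shift [-60.   -0.2  -0.1] turn [-0.  -0.1 -0.1]
```

Emit:
servo_tool(series="0 0 -1.2 0 0 0 3;-4 0 -1.2 0 0 0 3;-10 0 -1.2 0 0 0 3;-18 0 -1.2 0 0 0 3;-18 0 -1.2 0 0 0 3")

```text
time: 19.73
ee_pos: [474.9, 5.6, 52.1]
ee_rot: [3.114, -0.418, -0.0]
force: [-1.2, 0.7, -0.8]
finger_gap: 7.4
gripper_force: 78.2
```

```bash
python3 -c "
from m import *
st()"
```

```text
t 19.73 [474.9   5.6  52.1] yaw -105.3 F [-1.2  0.7 -0.8] M [ 0.034  0.109 -0.039] gap 7.4 78.2 j6 1.69
```

Emit:
servo_tool(series="-12 0 0 0 0 0 3;-26 0 0 0 0 0 3;-42 0 0 0 0 0 3;-56 0 0 0 0 0 3;-64 0 0 0 0 0 3;-64 0 -10 0 0 0 3;-66 0 -40 0 0 0 3;-70 0 -80 0 0 0 3;-70 0 -90 0 0 0 3;-70 0 -90 0 0 0 3")

```text
time: 20.98
ee_pos: [408.3, 23.8, 142.1]
ee_rot: [3.114, -0.419, 0.001]
force: [-1.0, -0.1, -2.4]
finger_gap: 7.1
gripper_force: 78.2
```

Run:
```python
from m import *
st();c=read_camera("wrist");save(c,"w5.png");W=world(c)
x,y,z=np.moveaxis(W,-1,0);b=read_camera("top");save(b,"top2.png",(180,130,400,340),2.6)
w=world(b)[220:310,305:385].reshape(-1,3);q=np.ascontiguousarray(w[(w[:,2]>15)&(w[:,2]<34)],np.float32);print(cv2.minAreaRect(q[:,:2].copy().reshape(-1,1,2)))
a=np.radians(14.3); X=438-43*np.cos(a);Y=-291.5-43*np.sin(a);print(X,Y); mv(X,Y,140,-75.7)
```

```text
t 20.98 [408.3  23.8 142.1] yaw -105.3 F [-1.  -0.1 -2.4] M [0.032 0.13  0.011] gap 7.1 78.2 j6 1.71
((437.92718505859375, -291.7111511230469), (200.18231201171875, 150.91038513183594), 14.362508773803711)
396.3323235495046 -302.1209575470779
shift [ 75.2 317.4   0.9] turn [ -0.    0.1 -29.6]
```

View pics/top2.png

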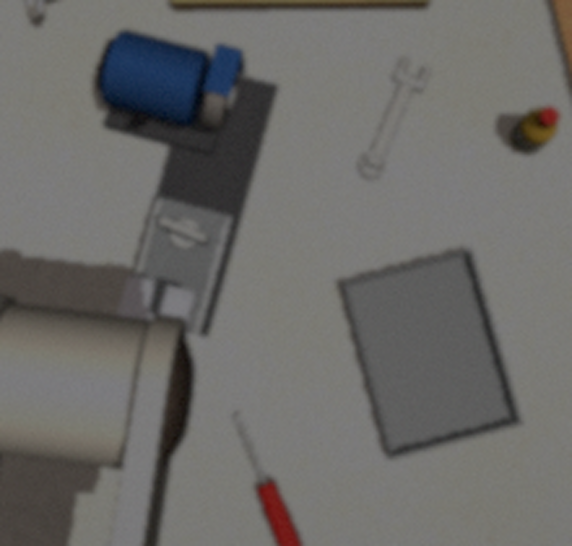

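View pics/w5.png

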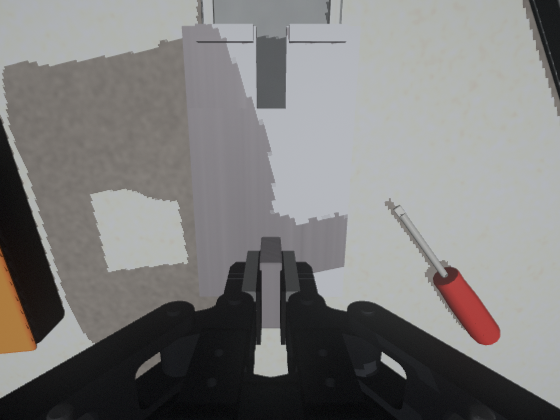

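The plate is held straight, with its slot at (270,75), and the nut stayed on the stand at (183,232) in the crop. The tray is empty. I carry the plate over.

Emit:
servo_tool(series="10 40 0 0 0 -4 3;20 85 0 0 0 -8 3;30 130 0 0 0 -12 3;41 175 0 0 0 -16 3;52 220 0 0 0 -20 3;63 265 0 0 0 -25 3;71 300 0 0 0 -28 3;75 317.5 0 0 0 -29.6 3;75 317.5 0 0 0 -29.6 3;75 317.5 0 0 0 -29.6 3;75 317.5 0 0 0 -29.6 3")

```text
time: 22.45
ee_pos: [396.6, -301.4, 141.8]
ee_rot: [-3.117, -0.392, 0.0]
force: [-1.0, 0.7, -2.5]
finger_gap: 6.9
gripper_force: 78.6
```

Run:
```python
from m import *
st();c=read_camera("wrist");W=world(c);x,y,z=np.moveaxis(W,-1,0)
m=(z>110)&(z<160)&(np.arange(420)[:,None]<230)
q=W[m];a=np.c_[q[:,:2]-q[:,:2].mean(0),np.ones(len(q))];k=np.linalg.lstsq(a,q[:,2],rcond=None)[0];print(len(q),q.mean(0),k,cv2.minAreaRect(np.float32(q[:,:2]).reshape(-1,1,2)))
mv(396.3,-302.1,16,-75.6)
```

```text
t 22.45 [ 396.6 -301.4  141.8] yaw -75.7 F [-1.   0.7 -2.5] M [-0.028  0.077 -0.035] gap 6.9 78.6 j6 0.52
31520 [ 456.49674111 -286.73210591  136.39194355] [1.15753668e-02 4.50418093e-03 1.36391944e+02] ((454.5309143066406, -287.2464294433594), (85.35591125488281, 70.5881118774414), 14.279223442077637)
shift [ -0.5   0.5 126. ] turn [-0.   0.  -0.1]
```

The plate is level within 0.7°, and its underside is about 11.4 mm below the TCP. I lower it, slowly at the end.

Emit:
servo_tool(series="0 0.5 40 0 0 0 3;0 0.5 80 0 0 0 3;0 0.5 105 0 0 0 3;0 0.5 117 0 0 0 3;0 0.5 121 0 0 0 3;0 0.5 123.5 0 0 0 3;0 0.5 125 0 0 0 3;0 0.5 126 0 0 0 3;0 0.5 126 0 0 0 3")

```text
time: 23.62
ee_pos: [396.8, -302.8, 16.3]
ee_rot: [3.117, 0.391, 0.0]
force: [-0.8, -0.1, -1.4]
finger_gap: 7.6
gripper_force: 78.5
```

```bash
python3 -c "
from m import *
st()"
```

```text
t 23.62 [ 396.8 -302.8   16.3] yaw -75.7 F [-0.8 -0.1 -1.4] M [-0.102  0.009 -0.073] gap 7.6 78.5 j6 0.52
```

Emit:
servo_tool(series="0 0 0.5 0 0 0 3;0 0 0.8 0 0 0 3;0 0 0.8 0 0 0 3;0 0 0.8 0 0 0 3")

```text
time: 24.12
ee_pos: [396.8, -302.8, 16.0]
ee_rot: [3.117, 0.391, 0.0]
force: [-4.0, 4.4, 11.1]
finger_gap: 7.5
gripper_force: 80.6
```

```bash
python3 -c "
from m import *
st()"
```

```text
t 24.12 [ 396.8 -302.8   16. ] yaw -75.7 F [-4.   4.4 11.1] M [0.577 0.636 0.006] gap 7.5 80.6 j6 0.52
```

It is seated (Fz 11 N up). I release gently and lift away.

Emit:
servo_tool(series="0 0 -0.3 0 0 0 12;0 0 -0.3 0 0 0 18;0 0 -0.3 0 0 0 26;0 0 -0.3 0 0 0 26;0 0 -0.3 0 0 0 26;0 0 -20 0 0 0 26;0 0 -60 0 0 0 26;0 0 -110 0 0 0 26;-40 0 -150 0 0 0 26;-80 0 -160 0 0 0 26;-80 0 -160 0 0 0 26;-80 0 -160 0 0 0 26", squeeze=30)

```text
time: 25.62
ee_pos: [319.3, -322.4, 175.1]
ee_rot: [3.117, 0.39, 0.0]
force: [0.4, -0.6, 0.6]
finger_gap: 26.3
gripper_force: 0.0
```

Run:
```python
from m import *
st();c=read_camera("wrist");save(c,"w6.png");W=world(c);x,y,z=np.moveaxis(W,-1,0)
d=np.hypot(x-438,y+291);q=W[(d<45)&(z>6)&(z<14)];a=np.c_[q[:,:2]-q[:,:2].mean(0),np.ones(len(q))];print(len(q),q.mean(0),np.linalg.lstsq(a,q[:,2],rcond=None)[0])
```

```text
t 25.62 [ 319.3 -322.4  175.1] yaw -75.7 F [ 0.4 -0.6  0.6] M [-0.01  -0.076 -0.023] gap 26.3 0.0 j6 0.36
7395 [ 434.29530405 -293.25986288   10.4966682 ] [-1.26420926e-03 -1.24407710e-04  1.04966682e+01]
```

View pics/w6.png

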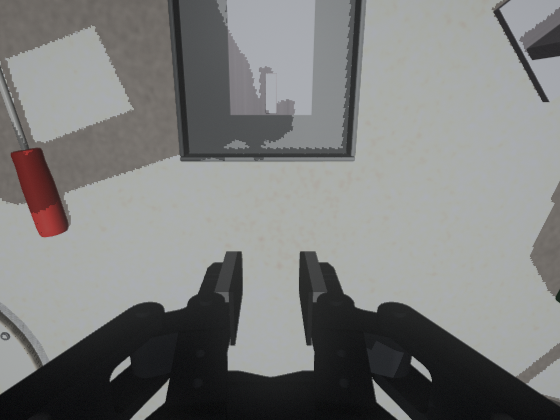

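The plate lies flat in the tray: its top is at z 10.5 with a slope of about 0.001, and the tab is at (270,90). It is clear of the walls and the gripper is free, so I hand in.

```bash
python3 -c "
from rig import job
print(job.hand_in())"
```

```text
the job is handed in; nothing more can be done
None
```

The nut bound anticlockwise, so I unscrewed it clockwise (left-hand thread) until it had risen about 7 mm. I then drew the plate out by its tab, laid it flat in the grey tray with the nut left loose, and handed the job in at about 26 s; no verdict was shown.

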